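# Lock the feeder shaft: line up the slotted disc and push the bar through

### The job

Lock the rotary feeder shaft on the bench: with the fingertips, push the peg on the slotted steel disc round until the disc's slot lines up with the lock bar, then push the bar by its upright plate through the slot until it is fully home. Only push: do not take hold of the peg or the plate, do not ram the bar against the disc, and leave the vials, the brass weight and the jar where they stand. Finish with the robot clear of everything.

Things in the scene. Friction and masses are not known exactly. Their poses are not given: they have to be found in the camera images.
- shaft_lock: The fixed shaft lock, screwed to an aluminium base plate 90 x 264 x 8 mm lying on the bench. Origin: on the disc's vertical axis, at bench height. Its z is up; its y axis is the direction in which the bar is pushed. The plate spans x -45 to 45, y -200 to 64 mm in this frame. The bar (centre line x = 0) runs through a grey guide block (x -24 to 24, y -90 to -48, top at z 33 mm), then through the disc's slot, into a grey keeper block (x -24 to 24, y 42 to 60, top at z 33 mm).
- disc (a joint): Angle (rad) of the steel disc, 72 mm in diameter, top face 34 mm above the bench, on the shaft lock's origin. It grows counter-clockwise seen from above, range -0.35 to 3.49. A straight slot 18 mm wide, open at the top, runs right across the disc through its centre. At 0 and at pi (3.142) the slot lies along the bar, so either serves; starts lie between, at 0.5 to 2.64. The disc is stiff (about 2 N at the peg) and stays where it is left.
- peg_top (a point): Centre of the top of the round upright peg on the disc, 14 mm in diameter, top 72 mm above the bench (38 mm tall above the disc, with a flat collar 19 mm across and 3 mm high at its foot), 26 mm from the disc's axis, square to the slot: in the shaft lock's frame it points along +x when the disc reads 0, +y at pi/2, -x at pi. Its z is up.
- lock_bar (a joint): Travel (m) of the lock bar towards +y of the shaft lock: 0 fully drawn back (starts 0 to 0.005), 0.096 fully home, its end stop. The bar is 12 x 12 mm, centre 22 mm above the bench, with a round nose; pushing it takes about 2 N. Off line it meets the disc's rim and goes no farther than about 0.008; the round nose draws the slot into line if it is within about 0.1 rad.
- plate_top (a point): Middle of the top edge of the bar's upright push plate, at the tail of the bar: 36 mm wide (x), 8 mm thick (y), top 72 mm above the bench, moving with the bar. In the shaft lock's frame it lies at x = 0, y = -0.190 m + the bar's travel. Push its back face (the side away from the disc) towards +y. At home its front meets the guide block.
- bar_nose (a point): Tip of the bar's nose, 22 mm above the bench; in the shaft lock's frame at x = 0, y = -0.044 m + the bar's travel.
- vial_2_mid (a point): Centre of a loose glass sample vial with black cap, 27 mm in diameter, 56 mm high, standing; bystander.
- vial_4_mid (a point): Centre of a second such vial, 27 mm in diameter, 56 mm high, standing; bystander.
- weight_100_mid (a point): Centre of a loose brass weight with a knob, 25 mm in diameter, 30 mm high; bystander.
- jar_3_mid (a point): Centre of a loose plastic sample jar with a screw lid, 52 mm in diameter, 67 mm high; bystander.

How it is judged (in metres and radians):
On the way:
1. the slot is lined up with the bar while the bar is still out ((value of joint disc between -0.2 and 0.2 rad or value of joint disc between 2.94159 and 3.34159 rad) and value of joint lock_bar below 0.03 m), for 0.05 s.
At the end, for the whole second after the job is handed in: The lock bar is within 4 mm of its end stop, through the disc's slot (disc within 0.12 rad of lined up) and in the keeper, at rest; the vials, weight and jar stand within 12 mm of where they were (value of joint lock_bar above 0.092 m and (value of joint disc between -0.12 and 0.12 rad or value of joint disc between 3.02159 and 3.26159 rad) and velocity of joint lock_bar below 0.01 m/s and distance of each of vial_2_mid, vial_4_mid, weight_100_mid, jar_3_mid from where it was at the start of the episode below 0.012 m); the robot touches nothing.
It fails at once if a bystander (vial, weight or jar) was moved more than 12 mm or lifted (distance of any of vial_2_mid, vial_4_mid, weight_100_mid, jar_3_mid from where it was at the start of the episode above 0.012 m).
It fails at once if the peg or the push plate was taken between the fingers instead of being pushed ((horizontal distance between the grasp point and peg_top below 0.007 m and z of the grasp point in the frame of peg_top below 0.012 m and contact force between the fingers and disc above 1 N) or (horizontal distance between the grasp point and plate_top below 0.007 m and z of the grasp point in the frame of plate_top below 0.012 m and contact force between the fingers and lock_bar above 1 N)).
It fails at once if the bar was rammed against the disc with more than 40 N (contact force between lock_bar and disc above 40 N).
It also fails if it takes over 53 s, if anything falls off the work surface, if the arm or the gripper's body presses on something with over 40 N, if the wrist force passes 120 N, or if a joint passes its speed limit or range.

### The arm

A 6-joint arm with a two-finger parallel gripper is mounted at the origin on a cart in front of the work surface, level with it; the furniture and walls round the work are solid. World frame = base frame: x ahead of the robot, y to its left, z up, the work surface at z = 0. Lengths are in m, angles in degrees, forces in N, time in s.
With the tool pointing down it reaches from about 0.325 to 0.925 m from the base axis. Payload 3.1 kg.
Tool frame: the origin (TCP) lies at the very end of the fingers, on their centre line; the grasp point (between the pads) lies 19 mm behind it; z points along the fingers, y is the line along which they close (so a half turn about z gives the same grasp; the last joint's range is limited). The gripper opens to 85 mm and grips with 20 to 120 N. Pads are 22 mm wide; open, the fingers measure 114 mm over their backs; the gripper's body (76 mm by 85 mm) begins 54 mm behind the grasp point. The pads swing forward as they close: fully open they stand 13 mm farther back than shut.
Start: joints at [61.582, 12.427, 92.441, -0, 75.132, -6.429], TCP at [0.234, 0.58, 0.231] pointing down, gripper open.
Joint ranges: [-157.48, 157.48], [-44.54, 120.13], [17.64, 146.25], [-64.5, 244.5], [7.68, 150.69], [-147.95, 147.95]. Speed limits (degrees/s): [159.86, 159.86, 180, 180, 180, 180].

### API

Orientations are given as a 3x3 rotation matrix whose columns are the frame's x, y, z axes.
In Python, from bench import * gives the robot as it stands.
- The arm moves only by the shell command python3 -m jog 'ROWS' [FORCE]. ROWS is text: rows parted by semicolons, each of 5 numbers parted by spaces: the shift along the tool's x, y, z in cm, then the turn about the tool's z in degrees, then the finger opening in cm, from 0 to 8.54. In form: dx dy dz turn grip; .... A call has 1 to 10 rows; each row shifts and turns the commanded pose from where the row before left it, along the tool's axes as they then stand; what a row does not reach is not made up. A row lasts 1/8 s, in which the tool goes at most 62.5 mm and 10.7 degrees, less where a joint would pass 70% of its speed; a pose out of reach is approached as far as the arm can. A call is refused whole if a number of a shift passes 6.25 or a number of a turn 10.7, either way. A call with a gripper value outside its range is refused whole. The fingers move at their own pace and stop on an object; FORCE is the grip in N (left out, the last holds). Time passes only in rows, so rows that do not move let the fingers close. It gives the time, the measured TCP pose, the force, the opening and the grip force at its end, in the units of the state.
- state(): the state, without advancing time (a new reading comes with each control period).
- read_camera(name): name is "side" or "top" or "wrist"; returns a dict with "frame" (384x512x3 uint8, red, green, blue), "mtx" (3x3 intrinsics, pixels), "dist" ([k1, k2, p1, p2, k3] as OpenCV has them; the pictures are not rectified), "origin" and "orientation" of the camera in the world. Camera axes: x right, y up, looking along -z (the intrinsics and any distortion apply to the point x, -y, -z); pixel columns grow to the right and rows downward; lengths in m; the calibration is good to about 2 mm. A picture is of the moment at which its call begins. There is no depth.
- sign_off(): hands the job in; it is judged then, once.
The state is a dict: "time_s": time; "joint_positions": joint angles; "qd": joint speeds; "effort": joint torques, N m; "position": TCP position; "tool_rot": TCP orientation; "contact_force": force on the tool from outside, world axes, zero at the start; "torque": the same for the moment, N m; "width": finger opening in m; "finger_force": force on a finger pad.
Only numpy, scipy, OpenCV 4.12 (cv2) and the standard library are available. Lean on these libraries where they do the work, as an engineer would, in place of code of your own. Each camera call takes 0.05 s, during which the arm holds its last target. There are 200 camera calls.

## Working session

There is one attempt and no reset: what is moved stays moved. The work goes in short steps, Python scripts to look and compute and a shell command to move; the robot and the scene stay as the last step left them, time stands still between calls to the robot, and variables do not carry over. Pictures are saved under pics/ and viewed, at most 10 in all, crops included, and the job is handed in when it is done.

```bash
mkdir -p pics; cat > h.py <<'E'
from bench import *
import numpy as np, cv2
def ray(c,u,v):
    p=cv2.undistortPoints(np.array([[[u,v]]],float),np.array(c["mtx"],float),np.array(c["dist"],float))[0,0]
    d=np.array(c["orientation"])@np.array([p[0],-p[1],-1.]);return np.array(c["origin"]),d
def onz(c,u,v,z):
    o,d=ray(c,u,v);return o+d*(z-o[2])/d[2]
def proj(c,P):
    R=np.array(c["orientation"]);q=(np.atleast_2d(P)-np.array(c["origin"]))@R
    q=q*[1,-1,-1]
    return cv2.projectPoints(q,np.zeros(3),np.zeros(3),np.array(c["mtx"],float),np.array(c["dist"],float))[0][:,0]
def save(c,n): cv2.imwrite("pics/"+n,np.array(c["frame"])[:,:,::-1])
E
python3 - <<'E'
from h import *
import pickle
ims=[]
for n in("top","side"):
    c=read_camera(n);pickle.dump(c,open(n+".pkl","wb"));ims.append(c)
    print(n,np.round(c["origin"],3),np.round(c["orientation"],2).tolist(),np.round(c["mtx"],0).tolist())
    cv2.imwrite(f"pics/{n}0.png",cv2.resize(c["frame"][:,:,::-1],(800,600),interpolation=2))
s=state();print(s["position"],np.round(s["tool_rot"],3))
E
```

```text
top [ 0.502 -0.099  1.029] [[-0.02, 0.99, -0.1], [-1.0, -0.02, 0.01], [0.01, 0.1, 1.0]] [[365.0, 0.0, 255.0], [0.0, 365.0, 196.0], [0.0, 0.0, 1.0]]
side [0.441 0.807 0.721] [[-0.99, 0.07, -0.13], [-0.15, -0.57, 0.81], [-0.02, 0.82, 0.57]] [[498.0, 0.0, 251.0], [0.0, 498.0, 194.0], [0.0, 0.0, 1.0]]
[0.23364449 0.57887629 0.23009067] [[-0.927  0.374 -0.001]
 [ 0.374  0.927 -0.002]
 [ 0.    -0.002 -1.   ]]
```

View pics/top0.png

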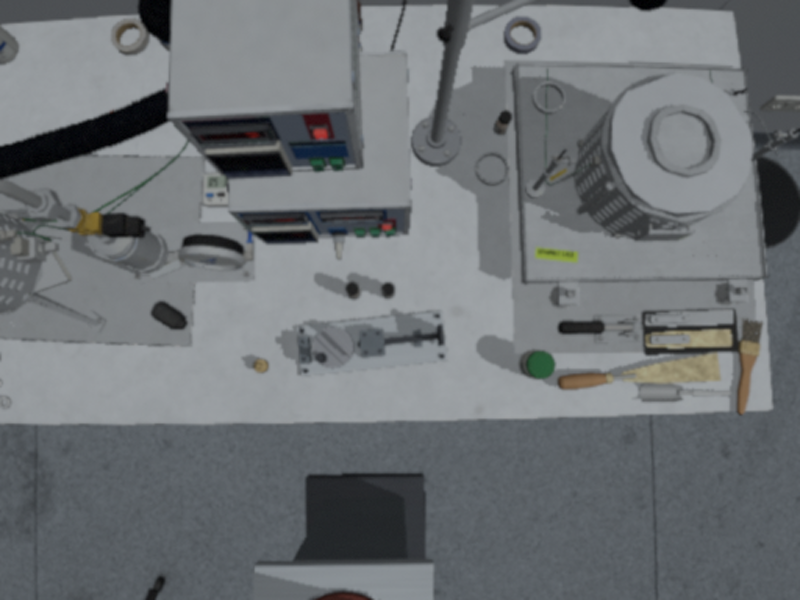

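View pics/side0.png

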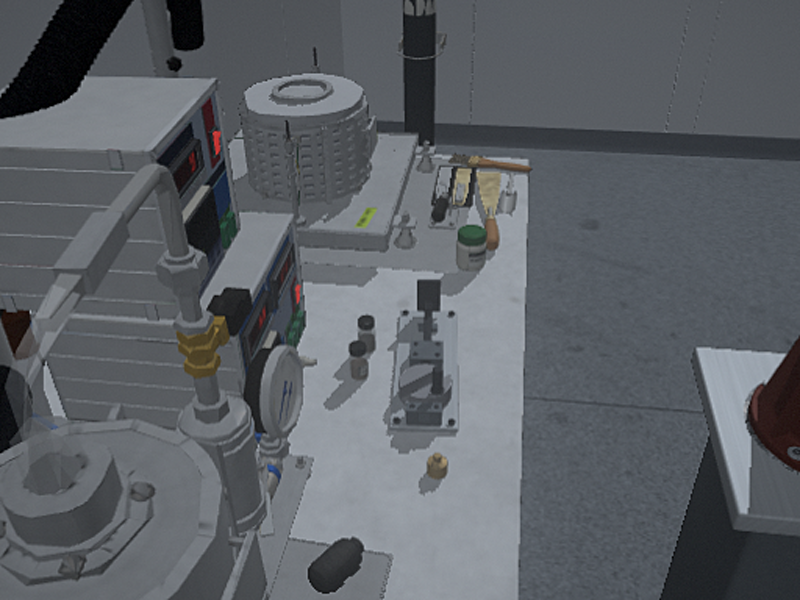

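Top: base plate corners about (297,328), (440,314), (444,360), (300,376); disc (330,343), peg (320,357), push plate (440,335), vials (352,289), (387,289), jar (538,364), weight (261,366). Side: peg (437,375), push plate (428,293). Next I crop in closer.

```bash
python3 - <<'E'
from h import *
import pickle
t=pickle.load(open("top.pkl","rb"));s=pickle.load(open("side.pkl","rb"))
a=t["frame"][190:250,180:300,::-1];b=s["frame"][170:290,220:310,::-1]
a=cv2.resize(a,None,fx=6.6,fy=6.6,interpolation=2)
b=cv2.resize(b,None,fx=5,fy=5,interpolation=2)
cv2.imwrite("pics/topc.png",a);cv2.imwrite("pics/sidec.png",b)
k=.64
for n,u,v,z in[("c1",297,328,.008),("c2",440,314,.008),("c3",444,360,.008),("c4",300,376,.008),("disc",332,344,.034),("peg",320,357,.072),("plate",440,335,.072),("v1",352,289,.056),("v2",387,289,.056),("jar",539,364,.067),("wt",261,366,.03)]:
    print(n,np.round(onz(t,u*k,v*k,z),4))
for n,u,v,z in[("peg",437,361,.072),("plate",429,281,.072),("c",389,430,.008),("c",459,432,.008),("c",458,311,.008),("c",400,310,.008)]:
    print("s",n,np.round(onz(s,u*k,v*k,z),4))
E
```

```text
c1 [0.5682 0.0761 0.008 ]
c2 [ 0.5887 -0.1809  0.008 ]
c3 [ 0.5062 -0.186   0.008 ]
c4 [0.4825 0.0711 0.008 ]
disc [0.5375 0.0106 0.034 ]
peg [0.5148 0.0267 0.072 ]
plate [ 0.5479 -0.1749  0.072 ]
v1 [ 0.6305 -0.027   0.056 ]
v2 [ 0.6294 -0.0871  0.056 ]
jar [ 0.4958 -0.3416  0.067 ]
wt [0.5013 0.1358 0.03  ]
s peg [0.5157 0.018  0.072 ]
s plate [ 0.548  -0.1694  0.072 ]
s c [0.5696 0.0882 0.008 ]
s c [0.4797 0.0797 0.008 ]
s c [ 0.5036 -0.1867  0.008 ]
s c [ 0.5942 -0.1777  0.008 ]
```

View pics/topc.png

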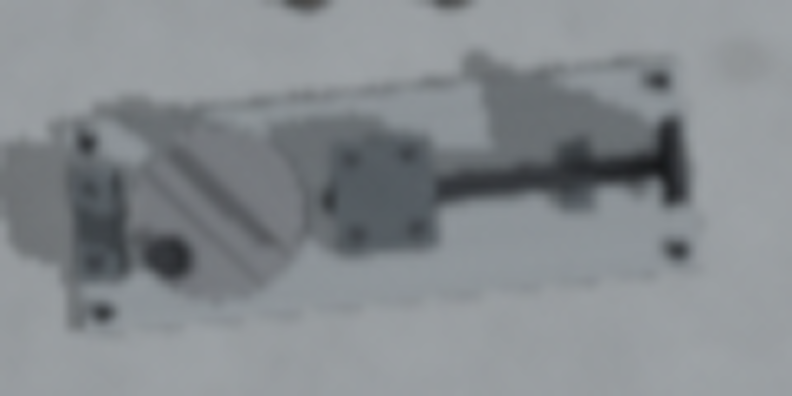

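View pics/sidec.png

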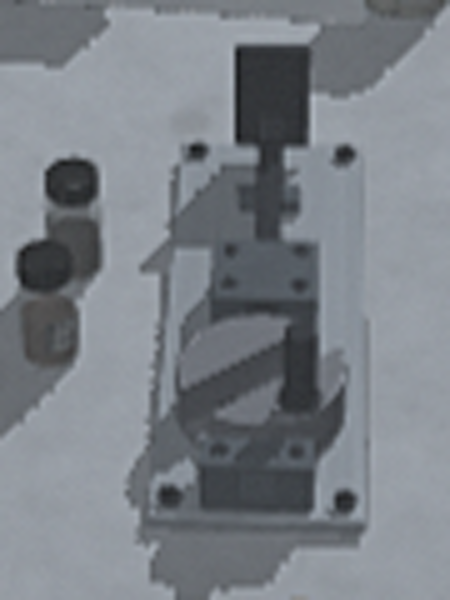

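```bash
python3 - <<'E'
from h import *
import pickle
t=pickle.load(open("top.pkl","rb"));s=pickle.load(open("side.pkl","rb"))
T=lambda u,v,z:onz(t,180+u/6.6,190+v/6.6,z)
S=lambda u,v,z:onz(s,220+u/5,170+v/5,z)
P={}
for n,f,u,v,z in[("k1",T,65,120,.008),("k2",T,670,58,.008),("k3",T,700,270,.008),("k4",T,75,330,.008),
 ("s1",T,87,143,.008),("s2",T,655,80,.008),("s3",T,677,250,.008),("s4",T,102,313,.008),
 ("disc",T,222,210,.034),("guide",T,387,194,.033),("keep",T,103,222,.033),("plate",T,675,160,.072),("peg",T,166,258,.072),
 ("Ss1",S,170,494,.008),("Ss2",S,197,151,.008),("Ss3",S,344,153,.008),("Ss4",S,344,500,.008),("Sguide",S,266,270,.033),("Splate",S,273,45,.072),("Speg",S,303,303,.072)]:
    P[n]=f(u,v,z)
c=(P['s1']+P['s2']+P['s3']+P['s4'])/4;cs=(P['Ss1']+P['Ss2']+P['Ss3']+P['Ss4'])/4
for q,cc in(("",c),("S",cs)):
  d=(P[q+'s1']+P[q+'s4']-P[q+'s2']-P[q+'s3'])/2;y=d/np.linalg.norm(d);x=np.array([y[1],-y[0],0])
  # screws are centred on plate centre: lock y=-68
  o=cc+y*.068;o[2]=0
  print("origin",np.round(o,4),"y",np.round(y,4),"span",np.linalg.norm(d))
  for n,p in P.items(): print(n,np.round(p,4),"lock",np.round([(p-o)@x,(p-o)@y],4)) if n.startswith('S')==(q=='S') else 0
a=T(165,145,.034)-T(275,240,.034);b=T(150,175,.034)-T(260,285,.034)
for d in(a,b): print(np.degrees(np.arctan2(d[1],d[0])))
E
```

```text
origin [0.5321 0.0109 0.    ] y [-0.0914  0.9958  0.    ] span 0.2433941602896699
k1 [0.5731 0.0768 0.008 ] lock [0.0468 0.0618]
k2 [ 0.5948 -0.1809  0.008 ] lock [ 0.0449 -0.1967]
k3 [ 0.5047 -0.1913  0.008 ] lock [-0.0458 -0.1988]
k4 [0.4843 0.0728 0.008 ] lock [-0.042  0.066]
s1 [0.5631 0.0674 0.008 ] lock [0.0361 0.0534]
s2 [ 0.5855 -0.1742  0.008 ] lock [ 0.0363 -0.1893]
s3 [ 0.5133 -0.1817  0.008 ] lock [-0.0363 -0.1901]
s4 [0.4912 0.0614 0.008 ] lock [-0.0361  0.054 ]
disc [0.5329 0.0075 0.034 ] lock [ 0.0005 -0.0035]
guide [ 0.5384 -0.0606  0.033 ] lock [-0.0003 -0.0718]
keep [0.5289 0.0568 0.033 ] lock [0.001 0.046]
plate [ 0.5483 -0.1767  0.072 ] lock [-0.001  -0.1883]
peg [0.5132 0.0258 0.072 ] lock [-0.0175  0.0165]
origin [0.5317 0.0129 0.    ] y [-0.0928  0.9957  0.    ] span 0.24159694859837288
Ss1 [0.5623 0.0685 0.008 ] lock [0.0356 0.0525]
Ss2 [ 0.5849 -0.1713  0.008 ] lock [ 0.0359 -0.1883]
Ss3 [ 0.5135 -0.1789  0.008 ] lock [-0.0359 -0.1893]
Ss4 [0.4913 0.0625 0.008 ] lock [-0.0356  0.0531]
Sguide [ 0.537  -0.0518  0.033 ] lock [-0.0007 -0.065 ]
Splate [ 0.5483 -0.173   0.072 ] lock [-0.0007 -0.1867]
Speg [0.514  0.0164 0.072 ] lock [-0.0173  0.0051]
48.46002300698054
44.366606518653896
```

```bash
python3 -m jog '0 0 0 10.4 0;0 0 0 10.4 0;0 0 0 10.4 0;0 0 0 10.4 0;0 0 0 10.4 0;0 0 0 10.4 0' 20; python3 -m jog '-5.3 2.2 0.5 0 0;-5.3 2.2 0.5 0 0;-5.3 2.2 0.5 0 0;-5.3 2.2 0.5 0 0;-5.3 2.2 0.5 0 0;-5.3 2.2 0.5 0 0;-5.3 2.2 0.5 0 0;-5.3 2.2 0.5 0 0;-5.3 2.2 0.5 0 0;0 0 0 0 0'; cat >> h.py <<'E'
O=np.array([.532,.011]);A=np.radians(5.27);Y=np.array([-np.sin(A),np.cos(A)]);X=np.array([Y[1],-Y[0]])
def L(p): r=np.array(p)[:2]-O; return np.array([r@X,r@Y])
def where():
    s=state();p=s["position"];R=np.array(s["tool_rot"])
    print("t",s["time_s"],"lock mm",np.round(L(p)*1e3,1),"z",round(p[2]*1e3,1),"yaw err deg",round(np.degrees(np.arctan2(R[1,0],R[0,0])-A)-90,2),"F lock",np.round([np.array(s["contact_force"])[:2]@X,np.array(s["contact_force"])[:2]@Y,s["contact_force"][2]],1),"w",s["width"])
E
python3 -c "from h import *;where()"
```

```text
time_s: 0.85
position: [0.2338, 0.5791, 0.2305]
tool_rot: [[-0.092, 0.996, -0.001], [0.996, 0.092, -0.001], [-0.001, -0.001, -1.0]]
contact_force: [-1.3, -0.3, 0.1]
width: -0.0002
finger_force: 0.0
time_s: 2.1
position: [0.4787, 0.1208, 0.1856]
tool_rot: [[-0.092, 0.996, -0.001], [0.996, 0.092, -0.001], [-0.001, -0.001, -1.0]]
contact_force: [-0.6, 0.3, -0.6]
width: -0.0
finger_force: 0.0
t 2.1 lock mm [-43.  114.3] z 185.6 yaw err deg -0.0 F lock [-0.6  0.4 -0.6] w -2.1260196765974763e-05
```

```bash
python3 -m jog '-3.1 0.95 2 0 0;-3.1 0.95 2 0 0;0 0 0 0 0;0 0 0 0 0' >/dev/null; python3 - <<'E'
from h import *
import pickle
where()
c=read_camera("wrist");pickle.dump(c,open("w.pkl","wb"));cv2.imwrite("pics/w1.png",cv2.resize(c["frame"][:,:,::-1],(800,600),interpolation=2))
print(c["origin"],np.round(c["orientation"],2).tolist())
E
```

```text
t 2.6 lock mm [-24.7  56.9] z 146.3 yaw err deg 0.37 F lock [ 0.5  0.5 -0. ] w -9.636542131314286e-05
[0.49545404 0.13689826 0.28804523] [[1.0, -0.09, -0.03], [0.1, 0.95, 0.28], [0.0, -0.28, 0.96]]
```

View pics/w1.png

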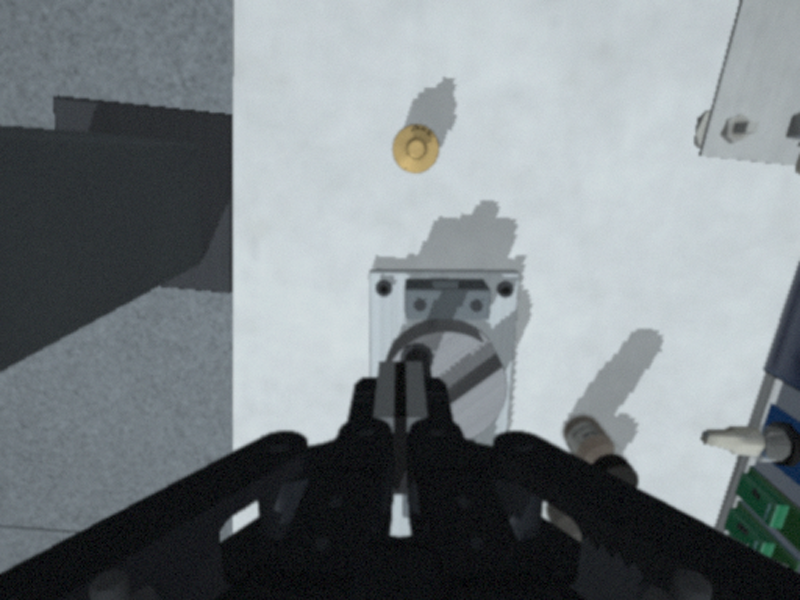

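Wrist view: base screws at (384,288) and (505,288), keeper (447,292), peg top (418,357) just beyond the fingertips (402,365), brass weight (416,148). The slot still runs diagonally.

```bash
python3 - <<'E'
from h import *
import pickle
c=pickle.load(open("w.pkl","rb"));k=.64
for n,u,v,z in[("s4",384,288,.008),("s1",505,288,.008),("k4",372,271,.008),("k1",523,270,.008),("keeper far",448,280,.033),("peg",418,356,.072),("wt",416,148,.03)]:
    print(n,np.round(L(onz(c,u*k,v*k,z))*1e3,1))
a=onz(c,500*k,352*k,.034)-onz(c,448*k,393*k,.034);print(np.degrees(np.arctan2(a[1],a[0])))
E
```

```text
s4 [-33.6  52.3]
s1 [38.4 52.7]
k4 [-40.7  62.6]
k1 [48.2 63.8]
keeper far [ 1.7 63.8]
peg [-15.4  36.1]
wt [-16.6 131.7]
47.44850350242599
```

```bash
python3 -m jog '0 0.2 4 0 0;0 0 4 0 0;0 0 2 0 0;0 0 0 0 0' >/dev/null; python3 -c "from h import *;where()"; python3 -m jog '-0.5 0 0 0 0;-0.5 0 0 0 0;-0.5 0 0 0 0;-0.5 0 0 0 0;-0.5 0 0 0 0;-0.5 0 0 0 0;0 0 0 0 0' >/dev/null; python3 -c "from h import *;where()"
```

```text
t 3.15 lock mm [-23.9  57.1] z 45.2 yaw err deg 0.43 F lock [-0.4 -0.1 -0.5] w -0.00019675940327626947
t 4.025 lock mm [-26.4  27.8] z 44.7 yaw err deg 0.26 F lock [-3.9  6.9 -0.1] w 0.00013491398471296318
```

```bash
python3 -m jog '-0.3 0 0 0 0;-0.3 0 0 0 0;-0.3 0 0 0 0;0 0 0 0 0' >/dev/null; python3 - <<'E'
from h import *
where()
import pickle
for n in("top","side"):
    c=read_camera(n);pickle.dump(c,open(n+"2.pkl","wb"))
    if n=="top":a=cv2.resize(c["frame"][190:250,180:300,::-1],None,fx=6.6,fy=6.6,interpolation=2)
    else: b=cv2.resize(c["frame"][225:275,220:310,::-1],(792,440)[:2],interpolation=2)
    
cv2.imwrite("pics/t2.png",np.vstack([a[:,:],b])[:836]if 0 else cv2.resize(np.vstack([a,b]),(568,600)))
E
```

```text
t 4.525 lock mm [-23.3  17.1] z 45.6 yaw err deg 0.3 F lock [-2.   2.  -0.7] w 0.00013633302274023364
```

View pics/t2.png

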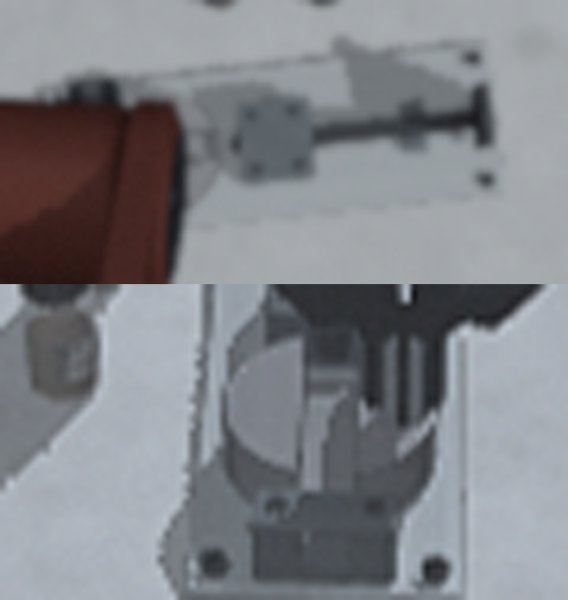

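The top view is blocked by the arm. The side crop (lower half) shows the slot nearly along the bar: its left edge runs from (302,335) to (295,475) and its right edge is hidden by the fingers. Computing its angle.

```bash
python3 - <<'E'
from h import *
import pickle
c=pickle.load(open("side2.pkl","rb"))
f=lambda u,v,z=.034:L(onz(c,220+u/.717/8.8,225+(v/.7177-396)/8.8,z))*1e3
a,b=f(302,338),f(295,472);d=b-a
print(a,b,"edge off lock y deg",np.degrees(np.arctan2(-d[0],d[1])))
print(f(213,563,.008),f(435,570,.008))
E
```

```text
[  9.86322978 -28.46705728] [ 9.81070423 39.39845667] edge off lock y deg 0.044344934329252766
[35.88398439 55.50957535] [-36.1212077   55.69513154]
```

```bash
python3 -m jog '1 0 0 0 0;0 0 -4 0 0;0 0 -4 0 0;-5 0.6 0 0 0;-5 0.6 0 0 0;-5 0.6 0 0 0;-5 0.5 0 0 0;-5 0 0 0 0;0 0 0 0 0;0 0 0 0 0' >/dev/null; python3 - <<'E'
from h import *
where()
c=read_camera("wrist");cv2.imwrite("pics/w3.png",cv2.resize(c["frame"][:,:,::-1],(800,600),interpolation=2))
c=read_camera("top");a=c["frame"][190:250,180:300,::-1]
cv2.imwrite("pics/t3.png",cv2.resize(a,None,fx=6.6,fy=6.6,interpolation=2))
E
```

```text
t 5.875 lock mm [   2.8 -223.1] z 126.7 yaw err deg 0.32 F lock [-0.7  0.9  0.5] w -2.9181054010125905e-05
```

View pics/w3.png

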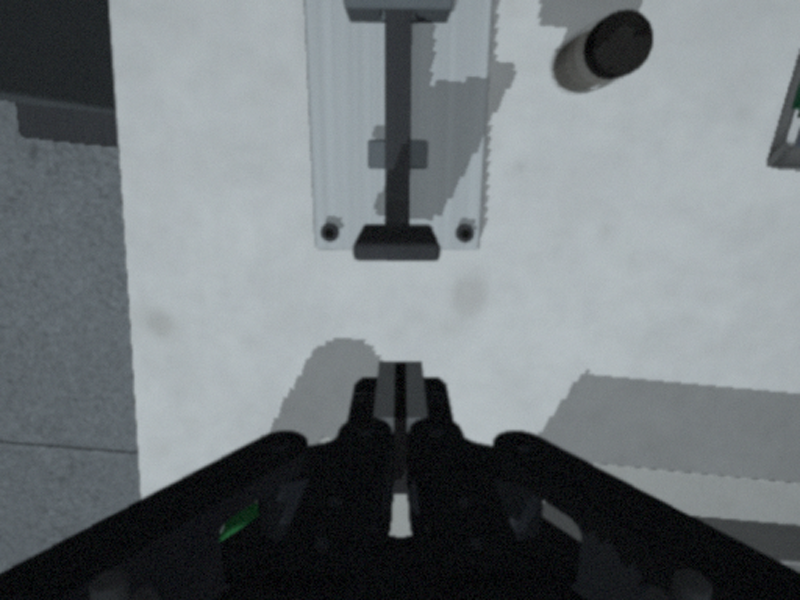

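The push plate's top edge, (355–439, 245), is squarely ahead of the fingertips (400,365), and nothing stands in between. Descend and push gently at first.

```bash
python3 -m jog '0 -0.2 4 0 0;0 0 3.9 0 0;0 0 0 0 0;1 0 0 0 0;0.6 0 0 0 0;0.6 0 0 0 0;0.5 0 0 0 0;0.5 0 0 0 0;0 0 0 0 0' >/dev/null; python3 -c "from h import *;where()"; python3 -m jog '0.4 0 0 0 0;0.4 0 0 0 0;0.4 0 0 0 0;0 0 0 0 0' >/dev/null;  python3 -c "from h import *;where()"
```

```text
t 7.1 lock mm [   0.2 -190.7] z 47.4 yaw err deg 0.35 F lock [ 0.3 -1.3  0.3] w 0.00013326864245161635
t 7.6 lock mm [  -0.3 -178.3] z 47.0 yaw err deg 0.35 F lock [ 0.8 -1.   0.4] w -0.0002263152036440586
```

```bash
python3 -m jog '0.7 0 0 0 0;0.7 0 0 0 0;0.7 0 0 0 0;0.7 0 0 0 0;0.7 0 0 0 0;0.7 0 0 0 0;0.7 0 0 0 0;0.7 0 0 0 0;0.7 0 0 0 0;0 0 0 0 0' >/dev/null; python3 -c "from h import *;where()"; python3 -m jog '0.2 0 0 0 0;0.2 0 0 0 0;0 0 0 0 0' >/dev/null;  python3 -c "from h import *;where()"
```

```text
t 8.85 lock mm [  -0.6 -114.9] z 47.3 yaw err deg 0.37 F lock [-0.4  0.4 -0.4] w -0.0001723021759411867
t 9.225 lock mm [  -0.5 -112. ] z 47.3 yaw err deg 0.34 F lock [-1.3 -2.2 -0.1] w -0.00026940508666824264
```

```bash
python3 -m jog '0.2 0 0 0 0;0.1 0 0 0 0;0 0 0 0 0' >/dev/null; python3 -c "from h import *;where()"; python3 -m jog '0.1 0 0 0 0;0.1 0 0 0 0;0 0 0 0 0' >/dev/null;  python3 -c "from h import *;where()"
```

```text
t 9.6 lock mm [  -0.5 -110. ] z 47.4 yaw err deg 0.37 F lock [-1.  -3.9 -0.6] w 0.00026291128529569495
t 9.975 lock mm [  -0.5 -109.9] z 47.5 yaw err deg 0.42 F lock [ -2.2 -10.   -0.8] w -0.00013360297614171797
```

Position has stalled while the force rises, so the bar is at its end stop. One firm nudge, then retreat and check.

```bash
python3 -m jog '0.1 0 0 0 0;0 0 0 0 0' >/dev/null; python3 -c "from h import *;where()"; python3 -m jog '-1.5 0 0 0 0;-3 0 0 0 0;0 0 -5 0 0;0 0 -6 0 0;-6 0 -1 0 0;-6 0 0 0 0;-5 0 0 0 0;0 0 0 0 0;0 0 0 0 0' >/dev/null; python3 - <<'E'
from h import *
where()
c=read_camera("top");s=read_camera("side")
a=cv2.resize(c["frame"][180:250,160:360,::-1],None,fx=4,fy=4,interpolation=2)
b=cv2.resize(s["frame"][150:310,220:320,::-1],None,fx=2,fy=2,interpolation=2)
o=np.zeros((600,800,3),np.uint8);o[:280]=a;o[280:600,:200]=b
cv2.imwrite("pics/f.png",o)
E
```

```text
t 10.225 lock mm [  -0.4 -110. ] z 47.5 yaw err deg 0.44 F lock [ -2.1 -11.7  -1. ] w 0.00039080312651149405
t 11.35 lock mm [   0.8 -320.3] z 166.7 yaw err deg 0.3 F lock [ 0.5 -1.   0.2] w -0.00021704827434414315
```

View pics/f.png

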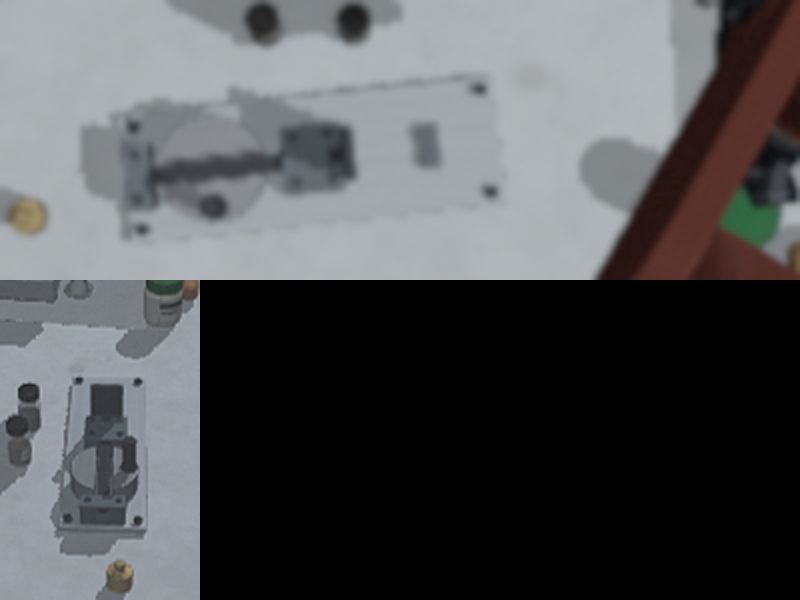

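The bar runs through the slot into the keeper at (140,175), and the push plate sits against the guide (345,150). The vials, weight and jar are in place, and the robot is well above everything.

```bash
python3 -c "from h import *;print(sign_off())"
```

```text
the job is handed in; nothing more can be done
None
```

The job is handed in (no verdict was returned): the disc was turned to line up at about pi, and the bar was pushed through the slot to its end stop (about 12 N at the stop). The last pictures showed the vials, weight and jar still in place and the robot clear, at 11.4 s of the 53 s allowed.

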